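Stir out the drying beads and free the jammed one

ROBOT

A 6-joint arm with a two-finger parallel gripper is mounted at the origin on the work surface. World frame = base frame: x ahead of the robot, y to its left, z up, the work surface at z = 0. Lengths are in m, angles in degrees, forces in N, time in s.
With the tool pointing down it reaches from about 0.35 to 0.875 m from the base axis. Payload 4.2 kg.
Tool frame: the origin (TCP) lies midway between the tips of the shut fingers; the grasp point (between the pads) lies 19 mm behind it; z points along the fingers, y is the line along which they close (so a half turn about z gives the same grasp; the last joint's range is limited). The gripper opens to 87 mm and grips with 3 to 60 N. Pads are 19 mm wide; open, the fingers measure 117 mm over their backs; the gripper's body (75 mm by 190 mm) begins 51 mm behind the grasp point.
Start: joints at [80.42, 22.042, 0.453, 0, -68.411, -14.817], TCP at [0.258, 0.569, 0.223] pointing down, gripper open.
Joint ranges: [-179.83, 179.83], [-69.29, 118.12], [-61.27, 80.66], [-181.25, 117.63], [-171.15, -9.14], [-177.46, 177.46]. Speed limits (degrees/s): [159.86, 159.86, 180, 180, 180, 180].

INTERFACE

Orientations are given as a 3x3 rotation matrix whose columns are the frame's x, y, z axes.
In Python, from station import r, cams gives the robot as it stands.
- The arm moves only by the tool play_rows, never from a script. Its argument "commands" is text: rows parted by semicolons, each of 6 numbers parted by spaces: the shift along the world's x, y, z normalised to -1 to 1, where 1 is 30 mm, then the turn, a rotation vector about the world's x, y, z normalised to -1 to 1, where 1 is 0.15 rad. A call has 1 to 20 rows; each row shifts and turns the commanded pose from where the row before left it; what a row does not reach is not made up. A row lasts 1/10 s, in which the tool goes at most 50 mm and 8.59 degrees, less where a joint would pass 70% of its speed; a pose out of reach is approached as far as the arm can. A call with a number of a shift or a turn outside -1 to 1 is refused whole. A call with a gripper value outside its range is refused whole. "grip" is the finger opening in mm, from 0 to 87, set as the call begins (left out, the last holds). The fingers move at their own pace and stop on an object; the grip force is fixed at half the most. Time passes only in rows, so rows that do not move let the fingers close. It gives the time, the measured TCP pose, the force, the opening and the grip force at its end, in the units of the state.
- r.sense(): the state, without advancing time (a new reading comes with each control period).
- cams.capture(name): name is "scene" or "top" or "wrist"; returns (picture, depth): 420x560x3 uint8, blue, green, red; 420x560 float32, m along the optical axis (not along the pixel's ray), 0 where there is no reading.
- cams.camera_info(name): a dict with "mtx" (3x3 intrinsics, pixels), "R" (3x3) and "t" (3): a world point X has camera coordinates R X + t. Camera axes: x right, y down, z forward; pixel columns grow to the right and rows downward; lengths in m; the calibration is good to about 2 mm. A picture is of the moment at which its call begins: read the wrist's pose just before it. camera_info takes no time and is no camera call; for the wrist camera it gives the pose at the moment of the call.
- r.finish_job(): hands the job in; it is judged then, once.
The state is a dict: "time_s": time; "joints": joint angles; "joint_velocities": joint speeds; "effort": joint torques, N m; "tcp_pos": TCP position; "ee_rot": TCP orientation; "wrist_force": force on the tool from outside, world axes, zero at the start; "moment": the same for the moment, N m; "gripper_width": opening from 0.0 (shut) to 1.0 (fully open); "gripper_force": force on a finger pad.
Only numpy, scipy, OpenCV 4.12 (cv2) and the standard library are available. Lean on these libraries where they do the work, as an engineer would, in place of code of your own. Each camera call takes 0.05 s, during which the arm holds its last target. There are 200 camera calls.

TASK

Take the stirrer from its stand and feel round the bottom of the steel bowl for the one drying bead that is jammed in its drain hole, then press it straight down with the stirrer until it is level with the floor. After that stir the beads with the foot close to the bottom, about midway between centre and wall, for at least one full turn clockwise seen from above, starting and finishing at the side farthest from the robot, so that they are all shifted about; keep every bead in the bowl. Hang the stirrer back in its stand by the collar, without ramming the bowl or disturbing the other things on the counter.

Things in the scene. Friction and masses are not known exactly. Their poses are not given: they have to be found in the camera images.
- stirrer: Stirrer, 165 mm long, about 0.1 kg: round steel rod 14 mm thick with a flat foot, black collar (36 mm wide, 6 thick, underside 105 mm above the foot), then a square black handle 16 x 16 mm from 111 to 165 mm. Origin: centre of the foot; z up the rod; x, y square to the handle's flats. At first it hangs upright in the stand's fork by its collar, turned anyhow.
- stirrer_grip (a point): Middle of the stirrer's square handle, 141 mm above the foot on the rod's axis; grip the handle here by two opposite flats.
- stirrer_collar (a point): Centre of the underside of the stirrer's collar, 105 mm above the foot.
- stand_slot (a point): Middle of the fork of the fixed dark steel stand, 125 mm above the counter, level with the tops of its prongs. Two level prongs (14 wide, 10 thick) leave a 22 mm slot along this point's x, from 28 mm before it (open end) to 44 mm beyond (post). Nothing on the stand is higher. The stirrer lifts straight up out of the slot and lowers straight in. Stand and bowl may change sides.
- bowl_floor (a point): Centre of the flat inner floor of the fixed round steel bowl, 30 mm above the counter. The floor is 67 mm in radius; the wall flares outward to a rim of 80 mm outer radius 50 mm above the floor; wall 4 mm. z up; x points away from the robot base (world x), y to the robot's left.
- jam (a joint): Depth the jammed bead has been pushed down (m): 0 at first, 0.014 (end stop) level with the floor. It looks like the loose beads, upright in a snug drain hole centred 42 mm from the bowl's centre, direction unknown but not within 0.9 rad of the far side (+x). Its top starts 14 mm above the floor. Sideways it never yields; pressed down with 6 to 8 N it slides and stays.
- bead1_mid (a point): Centre of a loose white barrel-shaped drying bead, 22 mm in diameter and 18 mm high, 12 g, standing on the bowl's floor about 42 mm from the bowl's centre; it slides or tips when pushed.
- bead2_mid (a point): Centre of a loose white barrel-shaped drying bead, 22 mm in diameter and 18 mm high, 12 g, standing on the bowl's floor about 42 mm from the bowl's centre; it slides or tips when pushed.
- bead3_mid (a point): Centre of a loose white barrel-shaped drying bead, 22 mm in diameter and 18 mm high, 12 g, standing on the bowl's floor about 42 mm from the bowl's centre; it slides or tips when pushed.
- bead4_mid (a point): Centre of a loose white barrel-shaped drying bead, 22 mm in diameter and 18 mm high, 12 g, standing on the bowl's floor about 42 mm from the bowl's centre; it slides or tips when pushed.
- bead5_mid (a point): Centre of a loose white barrel-shaped drying bead, 22 mm in diameter and 18 mm high, 12 g, standing on the bowl's floor about 42 mm from the bowl's centre; it slides or tips when pushed.
- pillbottle: Bystander: amber pill bottle, 48 mm diameter, 85 mm high, between or behind bowl and stand. Origin: centre of underside.
- carton: Bystander: white medicine carton 75 x 45 x 30 mm high, lying between bowl and stand. Origin: centre of underside.
- syrup: Bystander: amber bottle, 60 mm diameter, 150 mm high, towards the far edge. Origin: centre of underside.
- jar: Bystander: white jar, 72 mm diameter, 90 mm high, towards the far edge. Origin: centre of underside.
- mug: Bystander: blue mug, 76 mm diameter, 90 mm high, far to the left. Origin: centre of underside.
- cartons2: Bystander: brown carton 110 x 70 x 50 mm high, far to the right. Origin: centre of underside.
There are look-alikes about, which are no part of the job. Leave any green look-alike of the part that bears stand_slot alone.

How it is judged:
By the outcome, as a careful person would: the job done as asked, in the order asked, and still so for the second after the job is handed in, with the robot touching nothing.
It also fails if it takes over 72 s, if anything falls off the work surface, if the arm or the gripper's body presses on something with over 40 N, if the wrist force passes 120 N, or if a joint passes its speed limit or range.

## Working session

There is one attempt and no reset: what is moved stays moved. The work goes in short steps, Python scripts to look and compute and a tool call to move; the robot and the scene stay as the last step left them, time stands still between calls to the robot, and variables do not carry over. Pictures are saved under pics/ and viewed, at most 10 in all, crops included, and the job is handed in when it is done.

Besides the shell and the picture viewer there is one more tool, called after "Emit:" by a JSON object that holds its "method" and its "body", one argument or row to a line. play_rows: Moves the arm, as the interface text tells. Scaled input: -1 to 1 covers 30 mm each way for a shift and 0.15 rad each way for a turn. Its arguments: {"type":"object","properties":{"commands":{"type":"string"},"grip":{"type":"number"}},"required":["commands"]}

```bash
mkdir -p pics; ls; cat > h.py <<'E'
import numpy as np, cv2
from station import r, cams
def snap(n,f):
    ci=cams.camera_info(n); im,d=cams.capture(n); cv2.imwrite(f'pics/{f}.png',im); np.savez(f'pics/{f}.npz',im=im,d=d,**{k:np.array(ci[k]) for k in('mtx','R','t')}); return im,d,ci
def load(f):
    z=np.load(f'pics/{f}.npz'); return z['im'],z['d'],z
def plane(ci,u,v,z):
    R,t=np.array(ci['R']),np.array(ci['t']); ray=R.T@np.linalg.inv(ci['mtx'])@np.array([u,v,1.]); c=-R.T@t
    return c+ray*(z-c[2])/ray[2]
def cloud(ci,d):
    R,t=np.array(ci['R']),np.array(ci['t']); v,u=np.mgrid[:d.shape[0],:d.shape[1]]
    p=np.stack([u,v,np.ones_like(u)],-1)@np.linalg.inv(ci['mtx']).T*d[...,None]
    return (p-t)@R
E
python3 - <<'E'
from h import *
a=snap('top','top0')[0]; b=snap('scene','scene0')[0]
for n in('top','scene'):
    ci=cams.camera_info(n); print(n,-np.array(ci['R']).T@ci['t'],np.array(ci['R'])[2])
print(r.sense())
E
```

```text
pics
top [ 0.31105438 -0.01108636  1.4062474 ] [ 0.16895388  0.00324791 -0.98561861]
scene [0.99284047 0.42127694 1.14322161] [-0.37943051 -0.35800374 -0.85315052]
{'time_s': 0.1, 'joints': array([ 8.04219410e+01,  2.20865191e+01,  3.89223927e-01, -2.44989852e-02,
       -6.84117853e+01, -1.48152564e+01]), 'joint_velocities': array([ 0.00989814, -0.17111398,  0.16450183,  0.1249534 , -0.02896528,
        0.03851489]), 'effort': array([ 4.44345314e-04, -3.91688490e+01,  1.87937719e+01,  4.23184231e+00,
        1.35280285e-02, -6.61220224e-05]), 'tcp_pos': array([0.25790465, 0.56872783, 0.22158043]), 'ee_rot': array([[ 9.10666745e-01, -4.13141110e-01, -7.08823599e-04],
       [-4.13141705e-01, -9.10664950e-01, -1.81108721e-03],
       [ 1.02733772e-04,  1.94214149e-03, -9.99998109e-01]]), 'wrist_force': array([0.15787257, 0.20192227, 0.18963966]), 'moment': array([ 0.0037664 , -0.01295039, -0.02360323]), 'gripper_force': 0.0, 'gripper_width': 0.9970578243876497}
```

View pics/top0.png

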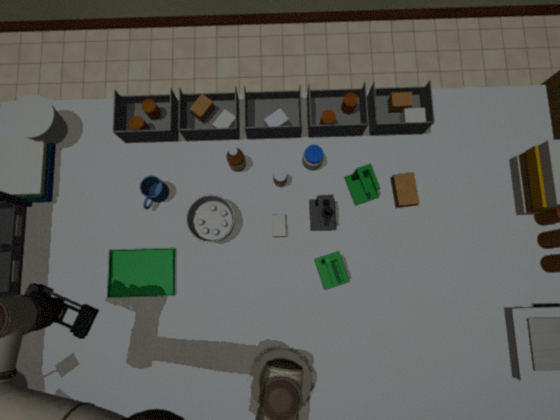

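View pics/scene0.png

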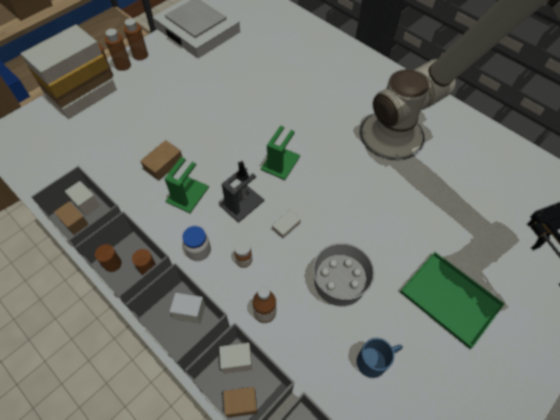

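The top view shows the bowl at about (212,219) with six beads, the dark stand with the stirrer at (323,212), and green look-alikes at (362,184) and (332,270). Next I'll measure from depth.

```bash
python3 - <<'E'
from h import *
for f in('top0','scene0'):
    im,d,ci=load(f); P=cloud(ci,d); 
    hsv=cv2.cvtColor(im,cv2.COLOR_BGR2HSV)
    ok=(d>0)
    c=plane(ci,*((323,212) if f=='top0' else (240,195)),0.1); print(f,'stand~',c)
    near=ok&(np.hypot(P[...,0]-c[0],P[...,1]-c[1])<0.09)&~((hsv[...,0]>45)&(hsv[...,0]<75)&(hsv[...,1]>120))
    for lo,hi in((.1,.119),(.119,.128),(.128,.15),(.15,.172),(.172,.182),(.182,.2)):
        m=near&(P[...,2]>lo)&(P[...,2]<hi); q=P[m]
        if len(q)>2: print(lo,hi,len(q),q.mean(0).round(4),cv2.minAreaRect((q[:,:2]*1000).astype(np.float32)))
    c=plane(ci,*((212,219) if f=='top0' else (343,274)),0.06)
    m=ok&(np.hypot(P[...,0]-c[0],P[...,1]-c[1])<0.12)&(P[...,2]>.074)&(P[...,2]<.086); q=P[m]
    print('rim',len(q),cv2.minEnclosingCircle((q[:,:2]*1000).astype(np.float32)),cv2.minAreaRect((q[:,:2]*1000).astype(np.float32)))
    m=ok&(np.hypot(P[...,0]-c[0],P[...,1]-c[1])<0.065)&(P[...,2]>.038)&(P[...,2]<.052)
    n,l,s,cc=cv2.connectedComponentsWithStats(((m)&(hsv[...,2]>110)).astype(np.uint8))
    for i in range(1,n):
        if s[i,4]>8: print('bead',s[i,4],P[l==i].mean(0).round(4),cc[i].round(1))
a=cv2.imread('pics/top0.png')[170:260,150:370]; b=cv2.imread('pics/scene0.png')[150:230,200:300]; c=cv2.imread('pics/scene0.png')[230:310,300:400]
A=cv2.resize(a,(790,323),interpolation=3); B=np.hstack([cv2.resize(x,(340,272),interpolation=3) for x in(b,c)])
o=np.zeros((597,790,3),np.uint8); o[:323]=A; o[325:597,:680]=B; cv2.imwrite('pics/crop.png',np.clip(o*1.6,0,255).astype(np.uint8))
E
```

```text
top0 stand~ [ 0.53229107 -0.15362139  0.1       ]
0.1 0.119 26 [ 0.55   -0.155   0.1137] ((541.5185546875, -160.2303009033203), (86.67033386230469, 49.84410095214844), 2.159299373626709)
0.119 0.128 249 [ 0.5453 -0.1596  0.1241] ((540.932373046875, -160.5247039794922), (88.57560729980469, 49.8393440246582), 0.09644518047571182)
0.128 0.15 68 [ 0.5314 -0.1604  0.1314] ((546.5604858398438, -161.0523681640625), (48.11027145385742, 76.12519836425781), 89.98118591308594)
0.15 0.172 8 [ 0.5214 -0.1577  0.1649] ((523.42333984375, -156.58749389648438), (18.586254119873047, 7.8518195152282715), 24.154651641845703)
0.172 0.182 6 [ 0.5222 -0.1606  0.1812] ((523.7386474609375, -159.99642944335938), (9.533669471740723, 10.551944732666016), 69.33199310302734)
0.182 0.2 22 [ 0.5259 -0.1616  0.1856] ((525.5256958007812, -161.61898803710938), (15.145753860473633, 13.179924964904785), 66.65077209472656)
rim 211 ((528.4407958984375, 215.83316040039062), 80.00920867919922) ((528.990234375, 215.43240356445312), (157.9712677001953, 155.2211151123047), 86.71602630615234)
bead 12 [0.5695 0.2149 0.048 ] [211
[... 872 characters left out ...]
-0.157   0.1768] ((530.7388916015625, -156.94081115722656), (11.066999435424805, 16.86608123779297), 36.718711853027344)
0.182 0.2 29 [ 0.5273 -0.1598  0.1846] ((526.9214477539062, -160.059326171875), (18.44355583190918, 14.330803871154785), 60.82560348510742)
rim 381 ((528.9336547851562, 217.26101684570312), 80.90321350097656) ((528.9902954101562, 216.7933349609375), (157.51548767089844, 157.9293212890625), 44.88542556762695)
bead 40 [0.4886 0.206  0.0469] [348.2 262.1]
bead 42 [0.5165 0.1778 0.0434] [333.3 262.8]
bead 45 [0.5517 0.1785 0.0464] [325.  271.1]
bead 42 [0.4936 0.2409 0.0472] [357.2 271.7]
bead 47 [0.5235 0.2574 0.0467] [354.9 283.3]
bead 44 [0.5707 0.2163 0.0469] [331.2 285.2]
```

View pics/crop.png

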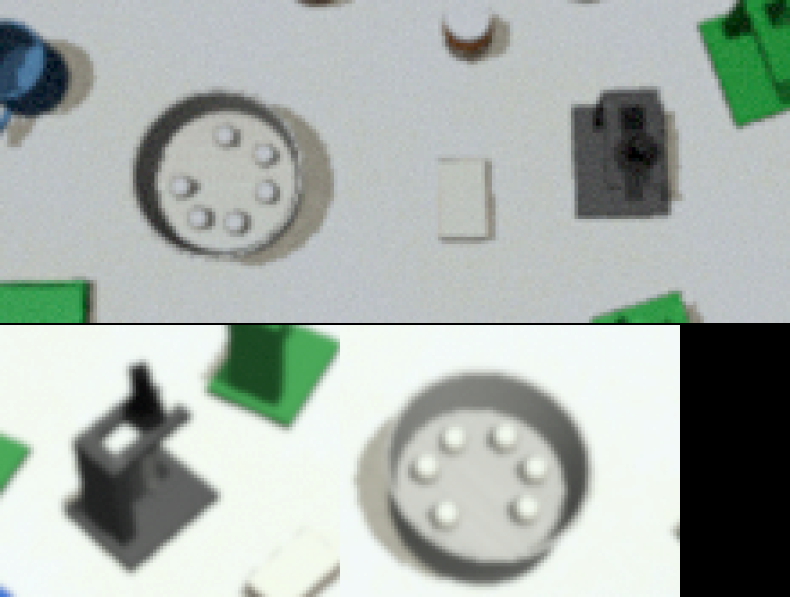

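The bead at (0.516, 0.177) tops out at 44 mm, against 47–48 mm for the others, so it is the jammed one. The slot runs along +x and opens toward the robot, with the stirrer at about (0.526, -0.160). The next move takes the arm above the stand.

Emit:
{"method": "play_rows", "body": {
  "commands": "0.32 -0.5 0.3 0 0 0;0.32 -0.97 0.3 0 0 0;0.32 -0.97 0.3 0 0 0;0.32 -0.97 0.3 0 0 0;0.32 -0.97 0.3 0 0 0;0.32 -0.97 0.3 0 0 0;0.32 -0.97 0.3 0 0 0;0.32 -0.97 0.3 0 0 0;0.32 -0.97 0.3 0 0 0;0.32 -0.97 0.3 0 0 0;0.32 -0.97 0.2 0 0 0;0.32 -0.97 0 0 0 0;0.32 -0.97 0 0 0 0;0.32 -0.97 0 0 0 0;0.32 -0.97 0 0 0 0;0.32 -0.97 0 0 0 0;0.32 -0.97 0 0 0 0;0.32 -0.97 0 0 0 0;0.32 -0.97 0 0 0 0;0.32 -0.97 0 0 0 0"
}}

```text
time_s: 2.1
tcp_pos: [0.4497, -0.0007, 0.3189]
ee_rot: [[0.911, -0.413, 0.0], [-0.413, -0.911, 0.0], [0.0, -0.0, -1.0]]
wrist_force: [-0.0, 0.3, -0.0]
gripper_width: 0.998
gripper_force: 0.0
```

Emit:
{"method": "play_rows", "body": {
  "commands": "0.32 -0.97 0 0 0 0;0.32 -0.97 0 0 0 0;0.32 -0.97 0 0 0 0;0.32 -0.97 0 0 0 0;0.32 -0.97 0 0 0 0;0 -0.5 0 0 0 0;0 0 0 0 0 0;0 0 0 0 0 0"
}}

```text
time_s: 2.9
tcp_pos: [0.4975, -0.1596, 0.3186]
ee_rot: [[0.91, -0.414, -0.0], [-0.414, -0.91, 0.0], [-0.0, -0.0, -1.0]]
wrist_force: [-0.0, -0.2, 0.1]
gripper_width: 0.999
gripper_force: 0.0
```

```bash
python3 - <<'E'
from h import *
im,d,ci=snap('wrist','w0'); s=r.sense(); print(s['time_s'],s['tcp_pos'],s['ee_rot'][:,1],s['joints'],-np.array(ci['R']).T@ci['t'])
P=cloud(ci,d)
m=(d>0)&(P[...,2]>.178)&(P[...,2]<.195)&(np.hypot(P[...,0]-.526,P[...,1]+.16)<.03)
q=P[m]; print(len(q)); 
if len(q): print(q.mean(0),cv2.minAreaRect((q[:,:2]*1000).astype(np.float32)))
m=(d>0)&(P[...,2]>.121)&(P[...,2]<.128)&(np.hypot(P[...,0]-.54,P[...,1]+.16)<.07)
q=P[m];print(len(q),cv2.minAreaRect((q[:,:2]*1000).astype(np.float32)))
E
```

```text
2.95 [ 0.49758307 -0.15914684  0.31876403] [-4.13244038e-01 -9.10620295e-01 -2.10244323e-04] [ 6.90913462e-02  8.76553564e+00 -4.06220681e+00 -1.02108207e-02
 -7.71650530e+01  6.55243917e+01] [ 0.56252515 -0.18832677  0.48086471]
242
[ 0.52770995 -0.16108707  0.18462478] ((527.1199340820312, -160.95303344726562), (15.611780166625977, 16.336936950683594), 66.8134536743164)
1759 ((542.5905151367188, -159.5668182373047), (87.88135528564453, 50.163185119628906), 0.07363270968198776)
```

View pics/w0.png

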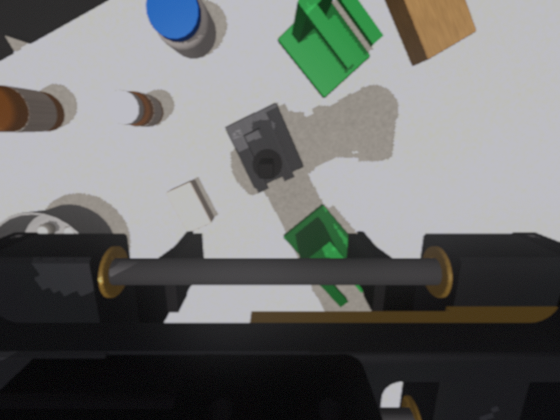

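The wrist view shows the dark stand at (265,145) with the handle top at (267,165). The handle is at (0.527, -0.161) with its flats at 66.8°, and the fingers at 65.6° are nearly aligned. I'll descend and grip.

Emit:
{"method": "play_rows", "body": {
  "commands": "0.5 -0.05 -0.5 0 0 0.14;0.5 0 -0.9 0 0 0;0 0 -0.9 0 0 0;0 0 -0.9 0 0 0;0 0 -0.9 0 0 0;0 0 -0.9 0 0 0;0 0 -0.6 0 0 0;0 0 -0.27 0 0 0;0 0 0 0 0 0;0 0 0 0 0 0"
}}

```text
time_s: 3.95
tcp_pos: [0.5289, -0.1604, 0.1436]
ee_rot: [[0.92, -0.393, 0.002], [-0.393, -0.92, -0.0], [0.002, -0.0, -1.0]]
wrist_force: [1.0, 0.1, -0.2]
gripper_width: 1.0
gripper_force: 0.0
```

Emit:
{"method": "play_rows", "body": {
  "commands": "0 0 0 0 0 0;0 0 0 0 0 0;0 0 0 0 0 0;0 0 0 0 0 0;0 0 0 0 0 0;0 0 0 0 0 0;0 0 0 0 0 0;0 0 0 0 0 0",
  "grip": 0
}}

```text
time_s: 4.75
tcp_pos: [0.5281, -0.1607, 0.1424]
ee_rot: [[0.919, -0.394, -0.0], [-0.394, -0.919, 0.0], [-0.0, 0.0, -1.0]]
wrist_force: [-0.5, 0.5, -0.0]
gripper_width: 0.361
gripper_force: 0.0
```

Emit:
{"method": "play_rows", "body": {
  "commands": "0 0 0 0 0 0;0 0 0 0 0 0;0 0 0 0 0 0;0 0 0 0 0 0;0 0 0 0 0 0;0 0 0 0 0 0"
}}

```text
time_s: 5.35
tcp_pos: [0.5281, -0.1607, 0.1424]
ee_rot: [[0.919, -0.394, -0.0], [-0.394, -0.919, -0.0], [-0.0, 0.0, -1.0]]
wrist_force: [0.3, -0.6, -0.4]
gripper_width: 0.185
gripper_force: 30.0
```

Gripped: the opening is 16 mm at 30 N. I'll lift straight up, carry the stirrer over the suspected bead, and descend to just above it.

Emit:
{"method": "play_rows", "body": {
  "commands": "0 0 0.2 0 0 0;0 0 0.5 0 0 0;0 0 0.8 0 0 0;0 0 0.8 0 0 0;0 0 0.8 0 0 0;0 0 0.8 0 0 0;0 0.2 0.6 0 0 0;0 0.6 0 0 0 0;0 0.9 0 0 0 0;-0.1 0.9 0 0 0 0;-0.1 0.9 0 0 0 0;-0.1 0.9 0 0 0 0;-0.1 0.9 0 0 0 0;0 0.9 0 0 0 0;0 0.9 0 0 0 0;0 0.9 0 0 0 0;0 0.9 0 0 0 0;0 0.9 0 0 0 0;0 0.9 0 0 0 0;0 0.8 0 0 0 0"
}}

```text
time_s: 7.35
tcp_pos: [0.5158, 0.1857, 0.2777]
ee_rot: [[0.919, -0.393, 0.0], [-0.393, -0.919, 0.0], [-0.0, -0.0, -1.0]]
wrist_force: [-0.1, 0.3, -1.1]
gripper_width: 0.182
gripper_force: 30.0
```

Emit:
{"method": "play_rows", "body": {
  "commands": "0 0.6 0 0 0 0;0 0.16 0 0 0 0;0 0 0 0 0 0;0 0 0 0 0 0"
}}

```text
time_s: 7.75
tcp_pos: [0.516, 0.2064, 0.2775]
ee_rot: [[0.919, -0.394, -0.0], [-0.394, -0.919, -0.0], [-0.0, 0.0, -1.0]]
wrist_force: [0.0, -0.4, -0.6]
gripper_width: 0.184
gripper_force: 30.0
```

```bash
python3 - <<'E'
from h import *
s=r.sense(); print(s['tcp_pos'],s['wrist_force'],s['gripper_width'])
im,d,ci=snap('scene','s1'); im2,d2,c2=snap('top','t1')
for d,ci in((d,ci),(d2,c2)):
    P=cloud(ci,d); t=s['tcp_pos']
    for lo,hi in((.14,.16),(.16,.18),(.18,.22),(.22,.245),(.245,.262)):
        m=(d>0)&(np.hypot(P[...,0]-t[0],P[...,1]-t[1])<.03)&(P[...,2]>lo)&(P[...,2]<hi); q=P[m]
        if len(q)>2: print(lo,len(q),q.mean(0).round(4),np.ptp(q,0).round(3),q.min(0).round(4))
cv2.imwrite('pics/c1.png',cv2.resize(im[150:350,230:450],None,fx=2.7,fy=2.7,interpolation=3))
E
```

```text
[0.51601808 0.20640481 0.27745925] [ 0.04051389 -0.39570353 -0.61703036] 0.18381343406552214
0.14 3 [0.5212 0.211  0.1588] [0.003 0.007 0.002] [0.5193 0.2068 0.158 ]
0.16 23 [0.5201 0.2098 0.1694] [0.008 0.012 0.018] [0.5151 0.2026 0.1614]
0.18 49 [0.5202 0.2097 0.2012] [0.01  0.012 0.038] [0.5132 0.2021 0.1817]
0.22 22 [0.5204 0.2099 0.2301] [0.009 0.011 0.021] [0.5139 0.2028 0.2212]
0.18 4 [0.5135 0.2005 0.1924] [0.005 0.001 0.016] [0.5112 0.2001 0.1851]
```

View pics/c1.png

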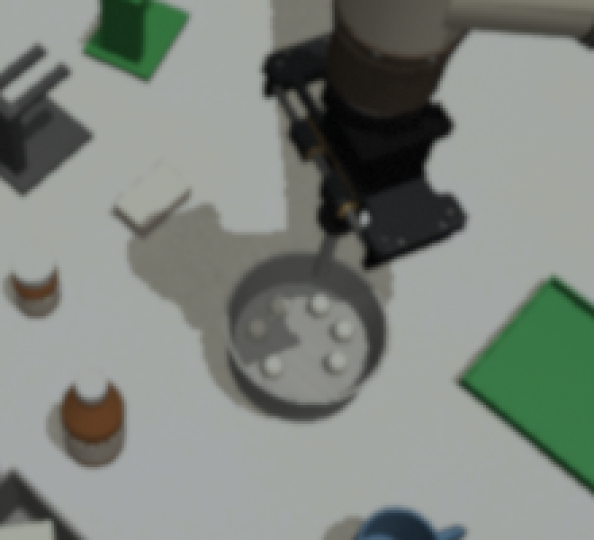

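The picture shows the stirrer hanging vertically from the gripper near (330,250), over the bowl, with all six beads untouched. The foot is about 122 mm below the TCP. I'll correct y by -29 mm and descend over the shorter bead.

Emit:
{"method": "play_rows", "body": {
  "commands": "0 -0.4 0 0 0 0;0 -0.57 -0.4 0 0 0;0 0 -0.8 0 0 0;0 0 -0.8 0 0 0;0 0 -0.8 0 0 0;0 0 -0.5 0 0 0;0 0 -0.2 0 0 0;0 0 0 0 0 0;0 0 0 0 0 0"
}}

```text
time_s: 8.75
tcp_pos: [0.5168, 0.1778, 0.1735]
ee_rot: [[0.919, -0.394, 0.002], [-0.394, -0.919, 0.001], [0.001, -0.001, -1.0]]
wrist_force: [0.4, -0.4, -1.2]
gripper_width: 0.183
gripper_force: 30.0
```

Emit:
{"method": "play_rows", "body": {
  "commands": "0 0 -0.1 0 0 0;0 0 -0.1 0 0 0;0 0 0 0 0 0"
}}

```text
time_s: 9.05
tcp_pos: [0.5162, 0.1781, 0.1665]
ee_rot: [[0.919, -0.394, 0.0], [-0.394, -0.919, 0.0], [0.0, -0.0, -1.0]]
wrist_force: [0.3, -0.1, -0.7]
gripper_width: 0.179
gripper_force: 30.0
```

Emit:
{"method": "play_rows", "body": {
  "commands": "0 0 -0.05 0 0 0;0 0 -0.05 0 0 0;0 0 0 0 0 0"
}}

```text
time_s: 9.35
tcp_pos: [0.5164, 0.1781, 0.1644]
ee_rot: [[0.919, -0.393, 0.001], [-0.393, -0.919, 0.0], [0.001, -0.001, -1.0]]
wrist_force: [-1.2, 0.5, 4.7]
gripper_width: 0.183
gripper_force: 30.0
```

Contact came at about 14 mm above the floor with 4.7 N, so this is the jammed bead. I'll press on.

Emit:
{"method": "play_rows", "body": {
  "commands": "0 0 -0.1 0 0 0;0 0 -0.1 0 0 0;0 0 -0.1 0 0 0;0 0 0 0 0 0"
}}

```text
time_s: 9.75
tcp_pos: [0.5164, 0.1781, 0.1548]
ee_rot: [[0.919, -0.394, 0.001], [-0.394, -0.919, 0.0], [0.001, -0.0, -1.0]]
wrist_force: [-0.6, -0.7, 4.0]
gripper_width: 0.179
gripper_force: 30.0
```

Emit:
{"method": "play_rows", "body": {
  "commands": "0 0 -0.06 0 0 0;0 0 -0.06 0 0 0;0 0 0 0 0 0"
}}

```text
time_s: 10.05
tcp_pos: [0.5165, 0.1781, 0.1524]
ee_rot: [[0.919, -0.393, 0.001], [-0.393, -0.919, 0.0], [0.001, -0.001, -1.0]]
wrist_force: [-2.4, -0.7, 9.6]
gripper_width: 0.183
gripper_force: 30.0
```

Emit:
{"method": "play_rows", "body": {
  "commands": "0 0 -0.05 0 0 0;0 0 0 0 0 0"
}}

```text
time_s: 10.25
tcp_pos: [0.517, 0.178, 0.1523]
ee_rot: [[0.92, -0.393, 0.003], [-0.393, -0.92, -0.0], [0.003, -0.001, -1.0]]
wrist_force: [-2.0, -0.6, 16.2]
gripper_width: 0.182
gripper_force: 30.0
```

Emit:
{"method": "play_rows", "body": {
  "commands": "0 0 -0.05 0 0 0;0 0 0 0 0 0"
}}

```text
time_s: 10.45
tcp_pos: [0.5178, 0.1778, 0.1521]
ee_rot: [[0.92, -0.392, 0.005], [-0.392, -0.92, -0.001], [0.005, -0.001, -1.0]]
wrist_force: [-4.3, -1.8, 19.8]
gripper_width: 0.186
gripper_force: 30.0
```

The depth stops changing at TCP z 0.152 while the force climbs to 20 N, so the bead is at its end stop. I'll raise clear of the beads and move over the centre.

Emit:
{"method": "play_rows", "body": {
  "commands": "0 0 0.2 0 0 0;0 0 0.5 0 0 0;0 0 0.55 0 0 0;0.2 0.5 0 0 0 0;0.22 0.78 0 0 0 0;0 0 0 0 0 0;0 0 0 0 0 0"
}}

```text
time_s: 11.15
tcp_pos: [0.5282, 0.2169, 0.1837]
ee_rot: [[0.919, -0.393, -0.002], [-0.393, -0.919, -0.001], [-0.002, 0.002, -1.0]]
wrist_force: [-0.1, -1.0, -1.3]
gripper_width: 0.183
gripper_force: 30.0
```

```bash
python3 - <<'E'
from h import *
print(r.sense()['tcp_pos'])
im,d,ci=snap('scene','s2'); P=cloud(ci,d)
for p in((.569,.216),(.551,.1785),(.5165,.177),(.4878,.206),(.4925,.240),(.523,.257)):
    m=(d>0)&(np.hypot(P[...,0]-p[0],P[...,1]-p[1])<.008)&(P[...,2]<.06);print(p,m.sum(),np.percentile(P[m][:,2],[10,50,90]).round(4) if m.sum() else '')
E
```

```text
[0.52823911 0.21691794 0.18370251]
(0.569, 0.216) 29 [0.0446 0.048  0.0495]
(0.551, 0.1785) 31 [0.0432 0.048  0.0509]
(0.5165, 0.177) 23 [0.0284 0.0301 0.0353]
(0.4878, 0.206) 6 [0.0446 0.0462 0.0511]
(0.4925, 0.24) 11 [0.0441 0.0478 0.0491]
(0.523, 0.257) 28 [0.0443 0.0486 0.0515]
```

The jammed bead's top is now at 30 mm, level with the floor. I'll lower to about 3 mm above the floor at the centre, then move out to the far side.

Emit:
{"method": "play_rows", "body": {
  "commands": "0 0 -0.3 0 0 0;0 0 -0.4 0 0 0;0 0 -0.2 0 0 0;0 0 -0.05 0 0 0;0 0 0 0 0 0;0.2 0 0 0 0 0;0.2 0 0 0 0 0;0.2 0 0 0 0 0;0.2 0 0 0 0 0;0.2 0 0 0 0 0;0.15 0 0 0 0 0;0 0 0 0 0 0"
}}

```text
time_s: 12.4
tcp_pos: [0.5639, 0.2164, 0.1567]
ee_rot: [[0.919, -0.394, 0.0], [-0.394, -0.919, 0.0], [0.0, -0.0, -1.0]]
wrist_force: [-1.1, 0.1, -1.5]
gripper_width: 0.18
gripper_force: 30.0
```

```bash
python3 - <<'E'
import numpy as np
t=-np.radians(np.arange(0,361,18)); R=34.5
p=np.c_[R*np.cos(t),R*np.sin(t)]; print((np.diff(p,axis=0)/30).round(2).tolist())
E
```

```text
[[-0.06, -0.36], [-0.16, -0.32], [-0.25, -0.25], [-0.32, -0.16], [-0.36, -0.06], [-0.36, 0.06], [-0.32, 0.16], [-0.25, 0.25], [-0.16, 0.32], [-0.06, 0.36], [0.06, 0.36], [0.16, 0.32], [0.25, 0.25], [0.32, 0.16], [0.36, 0.06], [0.36, -0.06], [0.32, -0.16], [0.25, -0.25], [0.16, -0.32], [0.06, -0.36]]
```

Now the clockwise stir, in half steps: far side → right → near side → left → far side.

Emit:
{"method": "play_rows", "body": {
  "commands": "-0.03 -0.18 -0.03 0 0 0;-0.03 -0.18 -0.02 0 0 0;-0.08 -0.16 0 0 0 0;-0.08 -0.16 0 0 0 0;-0.125 -0.125 0 0 0 0;-0.125 -0.125 0 0 0 0;-0.16 -0.08 0 0 0 0;-0.16 -0.08 0 0 0 0;-0.18 -0.03 0 0 0 0;-0.18 -0.03 0 0 0 0;-0.18 0.03 0 0 0 0;-0.18 0.03 0 0 0 0;-0.16 0.08 0 0 0 0;-0.16 0.08 0 0 0 0;-0.125 0.125 0 0 0 0;-0.125 0.125 0 0 0 0;-0.08 0.16 0 0 0 0;-0.08 0.16 0 0 0 0;-0.03 0.18 0 0 0 0;-0.03 0.18 0 0 0 0"
}}

```text
time_s: 14.4
tcp_pos: [0.4942, 0.2169, 0.1554]
ee_rot: [[0.919, -0.394, 0.0], [-0.394, -0.919, 0.0], [0.0, -0.0, -1.0]]
wrist_force: [0.5, -0.2, -0.7]
gripper_width: 0.189
gripper_force: 30.0
```

Emit:
{"method": "play_rows", "body": {
  "commands": "0.03 0.18 0 0 0 0;0.03 0.18 0 0 0 0;0.08 0.16 0 0 0 0;0.08 0.16 0 0 0 0;0.125 0.125 0 0 0 0;0.125 0.125 0 0 0 0;0.16 0.08 0 0 0 0;0.16 0.08 0 0 0 0;0.18 0.03 0 0 0 0;0.18 0.03 0 0 0 0;0.18 -0.03 0 0 0 0;0.18 -0.03 0 0 0 0;0.16 -0.08 0 0 0 0;0.16 -0.08 0 0 0 0;0.125 -0.125 0 0 0 0;0.125 -0.125 0 0 0 0;0.08 -0.16 0 0 0 0;0.08 -0.16 0 0 0 0;0.03 -0.18 0 0 0 0;0.03 -0.18 0 0 0 0"
}}

```text
time_s: 16.4
tcp_pos: [0.5632, 0.2159, 0.1554]
ee_rot: [[0.919, -0.394, -0.0], [-0.394, -0.919, -0.0], [-0.0, 0.0, -1.0]]
wrist_force: [0.1, 0.9, -0.9]
gripper_width: 0.181
gripper_force: 30.0
```

```bash
cat > beads.py <<'E'
from h import *
import sys
s=r.sense(); print(s['time_s'],s['tcp_pos'],s['wrist_force'])
o=[]
for n in('scene','top'):
    im,d,ci=snap(n,n+sys.argv[1]); P=cloud(ci,d)
    m=(d>0)&(np.hypot(P[...,0]-.5288,P[...,1]-.2165)<.07)&(P[...,2]>.039)&(P[...,2]<.056)&(im[...,2]>60)
    k,l,st,cc=cv2.connectedComponentsWithStats(m.astype(np.uint8))
    for i in range(1,k):
        if st[i,4]>6: print(n,st[i,4],P[l==i].mean(0).round(4))
    u=cv2.resize(im[215:330,285:405] if n=='scene' else im[165:270,155:275],(395,380),interpolation=3); o.append(u)
cv2.imwrite(f'pics/b{sys.argv[1]}.png',np.clip(np.hstack(o)*1.4,0,255).astype(np.uint8))
E
python3 beads.py 3
```

```text
16.4 [0.56321001 0.215869   0.15536269] [ 0.12757136  0.89615261 -0.94960526]
scene 13 [0.5269 0.1479 0.0451]
scene 52 [0.549  0.1707 0.0468]
scene 66 [0.5789 0.2149 0.0466]
scene 46 [0.548  0.2685 0.046 ]
top 8 [0.5767 0.2061 0.046 ]
top 32 [0.5446 0.2655 0.0474]
top 34 [0.4928 0.2571 0.0464]
top 32 [0.4733 0.2159 0.0467]
```

View pics/b3.png

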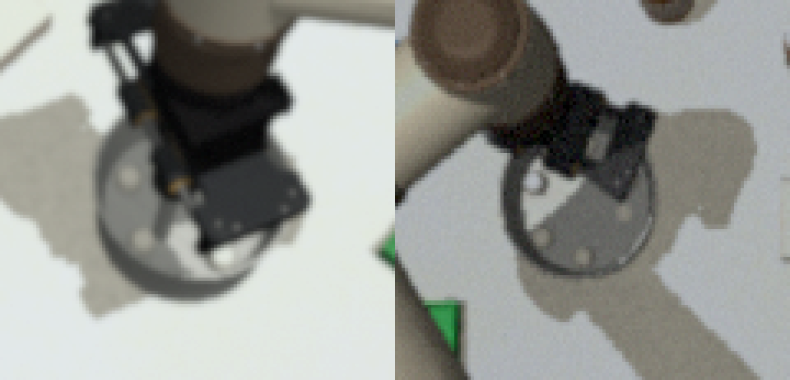

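The foot is back at the far side, and every loose bead has moved, two of them by only about 8–9 mm. The sunk bead stays level at (625,213) in the right-hand picture. A second full clockwise turn slightly wider (r ≈ 37 mm) will shift them all well.

Emit:
{"method": "play_rows", "body": {
  "commands": "0.04 -0.19 0 0 0 0;-0.03 -0.19 0 0 0 0;-0.08 -0.17 0 0 0 0;-0.08 -0.17 0 0 0 0;-0.13 -0.13 0 0 0 0;-0.13 -0.13 0 0 0 0;-0.17 -0.08 0 0 0 0;-0.17 -0.08 0 0 0 0;-0.19 -0.03 0 0 0 0;-0.19 -0.03 0 0 0 0;-0.19 0.03 0 0 0 0;-0.19 0.03 0 0 0 0;-0.17 0.08 0 0 0 0;-0.17 0.08 0 0 0 0;-0.13 0.13 0 0 0 0;-0.13 0.13 0 0 0 0;-0.08 0.17 0 0 0 0;-0.08 0.17 0 0 0 0;-0.03 0.19 0 0 0 0;-0.03 0.19 0 0 0 0"
}}

```text
time_s: 18.5
tcp_pos: [0.4934, 0.217, 0.1554]
ee_rot: [[0.919, -0.394, 0.0], [-0.394, -0.919, 0.0], [0.0, -0.0, -1.0]]
wrist_force: [0.2, -0.9, -1.1]
gripper_width: 0.185
gripper_force: 30.0
```

Emit:
{"method": "play_rows", "body": {
  "commands": "0.03 0.19 0 0 0 0;0.03 0.19 0 0 0 0;0.08 0.17 0 0 0 0;0.08 0.17 0 0 0 0;0.13 0.13 0 0 0 0;0.13 0.13 0 0 0 0;0.17 0.08 0 0 0 0;0.17 0.08 0 0 0 0;0.19 0.03 0 0 0 0;0.19 0.03 0 0 0 0;0.19 -0.03 0 0 0 0;0.19 -0.03 0 0 0 0;0.17 -0.08 0 0 0 0;0.17 -0.08 0 0 0 0;0.13 -0.13 0 0 0 0;0.13 -0.13 0 0 0 0;0.08 -0.17 0 0 0 0;0.08 -0.17 0 0 0 0;0.03 -0.19 0 0 0 0;0.03 -0.23 0 0 0 0"
}}

```text
time_s: 20.5
tcp_pos: [0.5653, 0.2147, 0.1554]
ee_rot: [[0.919, -0.394, -0.0], [-0.394, -0.919, -0.0], [-0.0, 0.0, -1.0]]
wrist_force: [-0.7, 0.5, -0.7]
gripper_width: 0.186
gripper_force: 30.0
```

```bash
python3 beads.py 4
```

```text
20.5 [0.56530245 0.21467721 0.15535661] [-0.70973504  0.52234689 -0.73680321]
scene 17 [0.529  0.1484 0.0443]
scene 55 [0.5454 0.1674 0.046 ]
scene 65 [0.5797 0.2142 0.0465]
scene 48 [0.5506 0.268  0.0469]
top 10 [0.5779 0.2045 0.0447]
top 33 [0.547  0.2662 0.0462]
top 11 [0.5395 0.1594 0.046 ]
top 31 [0.4933 0.2592 0.0463]
top 31 [0.4736 0.2161 0.0462]
```

All loose beads have moved at least 10 mm and all are still in the bowl. I'll lift straight up and carry the stirrer to above the stand.

Emit:
{"method": "play_rows", "body": {
  "commands": "0 0 0.2 0 0 0;0 0 0.5 0 0 0;0 0 0.8 0 0 0;0 0 0.8 0 0 0;0 0 0.8 0 0 0;0 0 0.7 0 0 0;0 0 0.3 0 0 0;-0.1 -0.5 0 0 0 0;-0.1 -0.9 0 0 0 0;-0.1 -0.9 0 0 0 0;-0.1 -0.9 0 0 0 0;-0.1 -0.9 0 0 0 0;-0.1 -0.9 0 0 0 0;-0.1 -0.9 0 0 0 0;-0.1 -0.9 0 0 0 0;-0.1 -0.9 0 0 0 0;-0.1 -0.9 0 0 0 0;-0.1 -0.9 0 0 0 0;-0.1 -0.9 0 0 0 0;-0.04 -0.9 0 0 0 0"
}}

```text
time_s: 22.6
tcp_pos: [0.5264, -0.1252, 0.2771]
ee_rot: [[0.919, -0.394, -0.003], [-0.394, -0.919, 0.0], [-0.003, 0.001, -1.0]]
wrist_force: [0.3, 0.2, -0.4]
gripper_width: 0.178
gripper_force: 30.0
```

Emit:
{"method": "play_rows", "body": {
  "commands": "0 -0.8 0 0 0 0;0 -0.41 0 0 0 0;0 0 0 0 0 0;0 0 0 0 0 0"
}}

```text
time_s: 23.0
tcp_pos: [0.5276, -0.16, 0.2777]
ee_rot: [[0.919, -0.394, -0.001], [-0.394, -0.919, 0.0], [-0.001, 0.0, -1.0]]
wrist_force: [0.0, 0.4, -1.0]
gripper_width: 0.183
gripper_force: 30.0
```

```bash
python3 - <<'E'
from h import *
s=r.sense(); t=s['tcp_pos']; print(s['time_s'],t,s['wrist_force'])
for n in('scene','top'):
    im,d,ci=snap(n,n+'5'); P=cloud(ci,d)
    for lo,hi in((.14,.17),(.17,.2),(.2,.23),(.23,.252),(.252,.27)):
        m=(d>0)&(np.hypot(P[...,0]-t[0],P[...,1]-t[1])<.03)&(P[...,2]>lo)&(P[...,2]<hi); q=P[m]
        if len(q)>2: print(n,lo,len(q),q.mean(0).round(4),q.min(0).round(4),q.max(0).round(4))
    m=(d>0)&(P[...,2]>.121)&(P[...,2]<.128)&(np.hypot(P[...,0]-.54,P[...,1]+.16)<.07); q=P[m]
    print('stand',cv2.minAreaRect((q[:,:2]*1000).astype(np.float32)) if len(q)>5 else '')
    m=(d>0)&(np.hypot(P[...,0]-.5288,P[...,1]-.2165)<.07)&(P[...,2]>.039)&(P[...,2]<.056)
    k,l,st,cc=cv2.connectedComponentsWithStats(m.astype(np.uint8))
    for i in range(1,k):
        if st[i,4]>6: print(n,st[i,4],P[l==i].mean(0).round(4))
cv2.imwrite('pics/c5.png',np.clip(np.hstack([cv2.resize(cv2.imread('pics/scene5.png')[140:310,190:400],(460,372),interpolation=3),cv2.resize(cv2.imread('pics/top5.png')[165:255,250:330],(331,372),interpolation=3)])*1.3,0,255).astype(np.uint8))
E
```

```text
23.0 [ 0.52764117 -0.15996961  0.27769733] [ 0.0039433   0.35585193 -0.99512407]
scene 0.14 16 [ 0.5287 -0.155   0.1627] [ 0.5236 -0.1622  0.1546] [ 0.5327 -0.1513  0.1696]
scene 0.17 32 [ 0.5287 -0.1541  0.1851] [ 0.5213 -0.162   0.1711] [ 0.5336 -0.1496  0.1991]
scene 0.2 40 [ 0.5292 -0.154   0.2157] [ 0.5235 -0.1604  0.2005] [ 0.5336 -0.15    0.2299]
scene 0.23 18 [ 0.5296 -0.1542  0.2384] [ 0.5243 -0.1595  0.232 ] [ 0.534  -0.1498  0.2443]
stand ((541.3575439453125, -160.35748291015625), (53.58586502075195, 90.14205169677734), 89.63261413574219)
scene 72 [0.498  0.1633 0.0443]
scene 151 [0.481  0.2394 0.046 ]
scene 54 [0.5452 0.1678 0.0466]
scene 53 [0.5823 0.2127 0.0468]
scene 52 [0.5503 0.2681 0.0468]
top 0.14 3 [ 0.519  -0.1557  0.1645] [ 0.5179 -0.1587  0.1605] [ 0.5204 -0.1522  0.1689]
top 0.17 9 [ 0.521  -0.156   0.1807] [ 0.5189 -0.1624  0.1714] [ 0.5248 -0.1513  0.1944]
top 0.2 3 [ 0.5206 -0.1536  0.2024] [ 0.5179 -0.1547  0.2007] [ 0.5237 -0.1518  0.2039]
top 0.252 17 [ 0.5122 -0.1541  0.2651] [ 0.5086 -0.1644  0.2609] [ 0.5155 -0.1446  0.2698]
stand ((522.9552001953125, -160.52061462402344), (50.736602783203125, 48.47371292114258), 88.3852767944336)
top 18 [0.5772 0.2638 0.0446]
top 32 [0.5793 0.2101 0.046 ]
top 52 [0.5448 0.2719 0.0457]
top 33 [0.5426 0.165  0.0463]
top 35 [0.4922 0.2597 0.0461]
top 32 [0.4734 0.2161 0.0456]
```

View pics/c5.png

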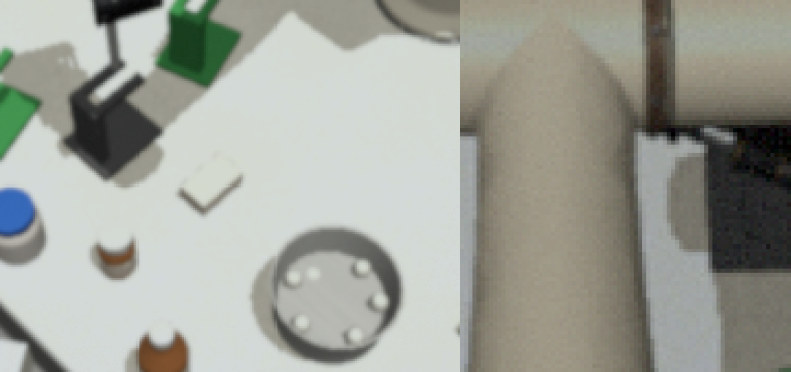

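The view shows the rod upright over the stand's slot at about (110,60), all six beads in the bowl, and the bystanders in place. Now lowering.

Emit:
{"method": "play_rows", "body": {
  "commands": "0 -0.02 -0.3 0 0 0;0 0 -0.3 0 0 0;0 0 -0.4 0 0 0;0 0 -0.4 0 0 0;0 0 -0.5 0 0 0;0 0 -0.5 0 0 0;0 0 -0.5 0 0 0;0 0 -0.5 0 0 0;0 0 -0.4 0 0 0;0 0 -0.3 0 0 0;0 0 -0.2 0 0 0;0 0 0 0 0 0;0 0 0 0 0 0"
}}

```text
time_s: 24.4
tcp_pos: [0.5285, -0.1608, 0.1497]
ee_rot: [[0.919, -0.394, 0.001], [-0.394, -0.919, -0.0], [0.001, -0.0, -1.0]]
wrist_force: [0.8, -0.8, -1.2]
gripper_width: 0.181
gripper_force: 30.0
```

Emit:
{"method": "play_rows", "body": {
  "commands": "0 0 -0.07 0 0 0;0 0 -0.04 0 0 0;0 0 0 0 0 0;0 0 0 0 0 0"
}}

```text
time_s: 24.8
tcp_pos: [0.5282, -0.1607, 0.1462]
ee_rot: [[0.919, -0.394, 0.0], [-0.394, -0.919, -0.0], [0.0, -0.0, -1.0]]
wrist_force: [0.1, -0.5, -0.3]
gripper_width: 0.182
gripper_force: 30.0
```

Emit:
{"method": "play_rows", "body": {
  "commands": "0 0 -0.07 0 0 0;0 0 -0.05 0 0 0;0 0 0 0 0 0;0 0 0 0 0 0"
}}

```text
time_s: 25.2
tcp_pos: [0.5281, -0.1607, 0.1424]
ee_rot: [[0.919, -0.394, -0.0], [-0.394, -0.919, -0.0], [-0.0, 0.0, -1.0]]
wrist_force: [-0.3, 0.4, -1.3]
gripper_width: 0.181
gripper_force: 30.0
```

Emit:
{"method": "play_rows", "body": {
  "commands": "0 0 -0.02 0 0 0;0 0 0 0 0 0"
}}

```text
time_s: 25.4
tcp_pos: [0.5281, -0.1607, 0.1423]
ee_rot: [[0.919, -0.394, 0.0], [-0.394, -0.919, -0.0], [0.0, 0.0, -1.0]]
wrist_force: [-2.0, 0.0, 3.0]
gripper_width: 0.181
gripper_force: 30.0
```

The collar is seated, with 3 N of upward force. I'll release, then retreat straight up.

Emit:
{"method": "play_rows", "body": {
  "commands": "0 0 0 0 0 0;0 0 0 0 0 0;0 0 0 0 0 0;0 0 0 0 0 0;0 0 0 0 0 0;0 0 0 0 0 0;0 0 0 0 0 0;0 0 0 0 0 0",
  "grip": 60
}}

```text
time_s: 26.2
tcp_pos: [0.5281, -0.1607, 0.1419]
ee_rot: [[0.919, -0.394, 0.0], [-0.394, -0.919, -0.0], [0.0, -0.0, -1.0]]
wrist_force: [-0.1, -0.7, 0.5]
gripper_width: 0.683
gripper_force: 0.0
```

Emit:
{"method": "play_rows", "body": {
  "commands": "0 0 0.2 0 0 0;0 0 0.4 0 0 0;0 0 0.6 0 0 0;0 0 0.8 0 0 0;0 0 0.8 0 0 0;0 0 0.8 0 0 0;0 0 0.8 0 0 0;-0.5 0 0.5 0 0 0;-0.8 0 0 0 0 0;-0.8 0 0 0 0 0;-0.8 0 0 0 0 0;-0.3 0 0 0 0 0;0 0 0 0 0 0"
}}

```text
time_s: 27.5
tcp_pos: [0.4317, -0.1608, 0.2902]
ee_rot: [[0.919, -0.394, 0.003], [-0.394, -0.919, -0.0], [0.003, -0.001, -1.0]]
wrist_force: [0.5, -0.3, -0.1]
gripper_width: 0.693
gripper_force: 0.0
```

```bash
python3 - <<'E'
from h import *
s=r.sense(); print(s['time_s'],s['tcp_pos'],s['gripper_width'])
im,d,ci=snap('scene','scene6'); snap('top','top6'); P=cloud(ci,d)
for lo,hi in((.129,.14),(.15,.172),(.18,.2)):
    q=P[(d>0)&(np.hypot(P[...,0]-.527,P[...,1]+.16)<.03)&(P[...,2]>lo)&(P[...,2]<hi)]; print(lo,len(q),q.mean(0).round(4) if len(q) else '')
cv2.imwrite('pics/c6.png',np.clip(np.hstack([cv2.resize(cv2.imread('pics/scene6.png')[130:400,130:420],(400,372),interpolation=3),cv2.resize(cv2.imread('pics/top6.png')[110:290,120:420],(399,240),interpolation=3)[:240] if 0 else cv2.resize(cv2.imread('pics/scene6.png')[150:230,200:290],(399,372),interpolation=3)])*1.3,0,255).astype(np.uint8))
E
```

```text
27.5 [ 0.43167795 -0.16081959  0.29023151] 0.6926666631896895
0.129 66 [ 0.5303 -0.1548  0.1328]
0.15 35 [ 0.5303 -0.1533  0.1608]
0.18 34 [ 0.528  -0.1581  0.1845]
```

View pics/c6.png

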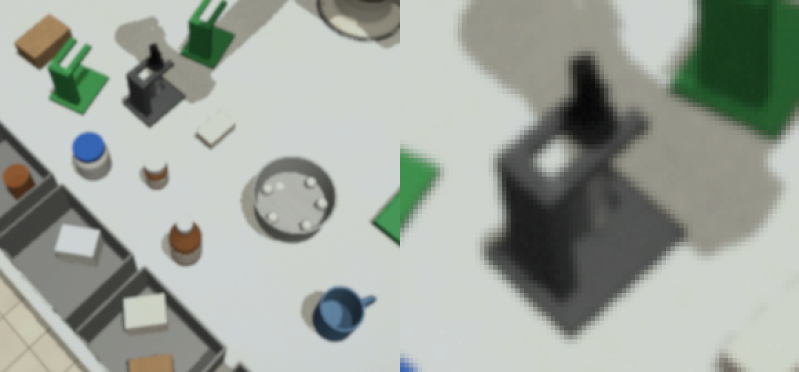

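The stirrer hangs upright in the dark stand (left view 150,75), the beads are all in the bowl (295,200), and everything else is in place.

```bash
python3 -c "
from station import r
print(r.finish_job())"
```

```text
the job is handed in; nothing more can be done
None
```

I pressed the jammed bead level with the bowl floor, stirred the beads two full clockwise turns from the far side, and hung the stirrer back in its stand. All beads are still in the bowl, nothing else was disturbed, and I handed the job in at about 28 s.

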